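# Stand the finished pocket book in the drying rack

## Robot

A 7-joint arm with a two-finger parallel gripper is mounted at the origin on the work surface. World frame = base frame: x ahead of the robot, y to its left, z up, the work surface at z = 0. Lengths are in m, angles in rad, forces in N, time in s.
With the tool pointing down it reaches from about 0.425 to 0.875 m from the base axis. Payload 4.7 kg.
Tool frame: the origin (TCP) lies midway between the tips of the shut fingers; the grasp point (between the pads) lies 19 mm behind it; z points along the fingers, y is the line along which they close (so a half turn about z gives the same grasp; the last joint's range is limited). The gripper opens to 87 mm and grips with 3 to 60 N. Pads are 19 mm wide; open, the fingers measure 117 mm over their backs; the gripper's body (75 mm by 190 mm) begins 51 mm behind the grasp point.
Start: joints at [1.309, 0.321, -0.07, 1.45, 0.023, 1.371, -0.057], TCP at [0.177, -0.625, 0.223] pointing down, gripper open.
Joint ranges: [-2.86, 2.86], [-0.3, 2.09], [-1.38, 1.24], [0.06, 2.45], [-1.56, 4.7], [0.09, 2.05], [-2.69, 2.69]. Speed limits (rad/s): [2.57, 2.57, 3.14, 3.14, 3.14, 3.14, 3.14].

## Interface

Orientations are given as a rotation vector (axis times angle).
In Python, from bench import ctrl, get_image, calibration gives the robot as it stands.
- The arm moves only by the tool apply_moves, never from a script. Its arguments are lists of equal length, an entry for each row: "dp": the shift along the tool's x, y, z in m, a list of three; "twist": the turn, a rotation vector about the tool's x, y, z in rad, a list of three; "fingers": the closure, from 0 (fully open) to 1 (shut). In form: {"dp": [[dx, dy, dz], ...], "twist": [[ax, ay, az], ...], "fingers": [fingers, ...]}. A call has 1 to 10 rows; each row shifts and turns the commanded pose from where the row before left it, along the tool's axes as they then stand; what a row does not reach is not made up. A row lasts 1/10 s, in which the tool goes at most 50 mm and 8.59 degrees, less where a joint would pass 70% of its speed; a pose out of reach is approached as far as the arm can. A call is refused whole if a number of a shift passes 0.05 or a number of a turn 0.15, either way. A call with a gripper value outside its range is refused whole. The fingers move at their own pace and stop on an object; "newtons" is the grip in N (left out, the last holds). Time passes only in rows, so rows that do not move let the fingers close. It gives the time, the measured TCP pose, the force, the opening and the grip force at its end, in the units of the state.
- ctrl.get_state(): the state, without advancing time (a new reading comes with each control period).
- get_image(name): name is "scene" or "top"; returns the picture (480x640x3 uint8, red, green, blue); there is no depth.
- calibration(name): a dict with "fx", "fy", "cx", "cy" (pixels), "k1" (the pictures are not rectified: a ray, as slopes to the right and down, at radius r is drawn at 1 + k1 r^2 times it, then the intrinsics apply), "eye" and "attitude" of the camera in the world. Camera axes: x right, y up, looking along -z (the intrinsics and any distortion apply to the point x, -y, -z); pixel columns grow to the right and rows downward; lengths in m; the calibration is good to about 2 mm. A picture is of the moment at which its call begins. calibration takes no time and is no camera call.
- ctrl.close_job(): hands the job in; it is judged then, once.
The state is a dict: "time": time; "joint_positions": joint angles; "qd": joint speeds; "joint_torque": joint torques, N m; "position": TCP position; "tool_rot": TCP orientation; "ft_force": force on the tool from outside, world axes, zero at the start; "torque": the same for the moment, N m; "grip_width": opening from 0.0 (shut) to 1.0 (fully open); "grip_force": force on a finger pad.
Only numpy, scipy, OpenCV 4.12 (cv2) and the standard library are available. Lean on these libraries where they do the work, as an engineer would, in place of code of your own. Each camera call takes 0.05 s, during which the arm holds its last target. There are 200 camera calls.

## Task

A freshly bound pocket book is lying flat on the bench. Stand it on its end in the free slot of the wooden drying rack, all the way down and upright, spine facing the rack's open front (away from its tall back board) like the two books already there. Do not let it drop or topple on the way, and leave the racked books, the edge creaser and the iron weight where they are.

Things in the scene. Friction and masses are not known exactly. Their poses are not given: they have to be found in the camera images.
- book_center (a point): Centre of the loose tan leather book to be racked: a rigid cuboid 62 mm wide (x), 96 mm high (y, along the spine), 25 mm thick (z). x points from the fore-edge (pages showing) to the spine (closed leather, raised bands). It starts flat on the bench (z = 0), z up, centre at z = 12.5 mm. Both ends are alike: either may be down. Set down vertical, it stands by itself on an end.
- book_spine (a point): Middle of the spine of that book, 31 mm from its centre along its x axis.
- book: The same book, about 0.12 kg; origin and axes as book_center. At the start the bench is clear for 50 mm and more all round it, and between there and the rack, so there is room to set it down.
- free_slot (a point): Middle of the free slot's floor, 12 mm above the bench. x: along the slot, from the back board to the open front (+x); y: across; z up. The slot is 31 mm wide between two fins 8 mm thick and 40 mm high above it (tops 52 mm above the bench), and 70 mm long: back board face at x = -35, front lip face at x = 35 mm. A book stood here has its top at 108 mm. It may be any of the three slots.
- rack: Fixed beech rack 257 mm wide (y), 86 deep (x), 112 high; origin on the bench under its middle. Slots at y = -66, 0, 66 mm; 19 mm air gaps between their fins. Full-height back board (top 112 mm) on the robot's side (-x); open front at +x, away from the robot, with a lip up to 26 mm. End panels 12 mm thick, 112 high, 50 mm from the outer slots' middles. It stands left or right, the book opposite.
- racked1_center (a point): Centre of a loose book of the same kind and size standing in one of the slots (its y axis vertical, its x axis pointing out of the rack's front). Not to be disturbed.
- racked2_center (a point): Centre of the other racked book, the same.
- creaser: Loose edge creaser lying on the bench beyond the work: wooden handle, small steel T-head, 155 mm along its x axis, 34 mm wide, 24 mm high; origin on the bench under its middle. Not to be disturbed.
- weight: Loose dark iron weight 50 x 80 x 32 mm (x, y, z) on the bench beyond the creaser; origin under its middle. Not to be disturbed.

How it is judged:
At the end, for the whole second after the job is handed in: The book stands on one end on the floor of the free slot (centre 48 mm above the slot floor, within 3 mm), upright within 4 degrees, its centre within 8 mm of the slot's middle both ways (so between the dividers, back board and lip), spine towards the rack's open front, let go and at rest (angle between the y axis of book_center and the z axis of free_slot, either way round below 0.07 rad and z of book_center in the frame of free_slot between 0.045 and 0.051 m and y of book_center in the frame of free_slot between -0.008 and 0.008 m and x of book_center in the frame of free_slot between -0.008 and 0.008 m and x of book_spine in the frame of free_slot above 0.02 m and linear speed of book below 0.02 m/s and angular speed of book below 0.1 rad/s); the robot touches nothing.
It fails at once if the book is dropped or topples (moves faster than 0.4 m/s while the gripper does not hold it) (linear speed of book above 0.4 m/s and contact force between the fingers and book below 0.02 N).
It fails at once if a racked book is shifted by more than 12 mm (distance of any of racked1_center, racked2_center from where it was at the start of the episode above 0.012 m).
It fails at once if the creaser or the weight is shifted by more than 20 mm (distance of any of creaser, weight from where it was at the start of the episode above 0.02 m).
It also fails if it takes over 56 s, if anything falls off the work surface, if the arm or the gripper's body presses on something with over 40 N, if the wrist force passes 120 N, or if a joint passes its speed limit or range.

## Working session

There is one attempt and no reset: what is moved stays moved. The work goes in short steps, Python scripts to look and compute and a tool call to move; the robot and the scene stay as the last step left them, time stands still between calls to the robot, and variables do not carry over. Pictures are saved under pics/ and viewed, at most 10 in all, crops included, and the job is handed in when it is done.

Besides the shell and the picture viewer there is one more tool, called after "Emit:" by a JSON object that holds its "method" and its "body". apply_moves: Moves the arm, as the interface text tells. Its arguments: {"type":"object","properties":{"dp":{"type":"array"},"twist":{"type":"array"},"fingers":{"type":"array"},"newtons":{"type":"number"}},"required":["dp","twist","fingers"]}

```bash
mkdir -p pics; ls; python3 - <<'E'
from bench import ctrl,get_image,calibration
import cv2
for n in("scene","top"):
    cv2.imwrite(f"pics/{n}0.png",get_image(n)[:,:,::-1]); print(calibration(n))
print(ctrl.get_state())
E
```

```text
pics
{'fx': 522.3114245367507, 'fy': 522.3114245367507, 'cx': 323.7971544544124, 'cy': 247.51841886766354, 'k1': -0.1003959687022765, 'eye': array([1.29315013, 0.40359802, 0.67629879]), 'attitude': array([0.51929648, 0.96599888, 1.95176302])}
{'fx': 578.9413491512672, 'fy': 578.9413491512672, 'cx': 320.15652036315475, 'cy': 236.3599139993462, 'k1': -0.09197474714441435, 'eye': array([ 0.47695219, -0.0311342 ,  1.03989187]), 'attitude': array([ 0.15006937, -0.08939177, -1.59678275])}
{'time': 0.1, 'joint_positions': array([ 1.3090706 ,  0.32178434, -0.0700784 ,  1.45154962,  0.02260217,
        1.37079813, -0.05690437]), 'qd': array([ 6.64312098e-05,  6.29009556e-04, -5.05906225e-04, -3.26378591e-03,
       -4.42589040e-04, -4.72191572e-04, -1.26982832e-03]), 'joint_torque': array([-4.11101297e-06, -4.92572987e+01, -4.05687941e-01, -3.13400459e+01,
       -6.41433243e-02,  3.94803251e-02,  5.83424526e-05]), 'position': array([ 0.17683599, -0.62496867,  0.2215495 ]), 'tool_rot': array([-3.11005583e+00, -4.31685164e-01,  5.28077907e-04]), 'ft_force': array([-0.49903242, -0.05400717,  0.33257112]), 'torque': array([ 0.02574816,  0.00734071, -0.04095216]), 'grip_force': 0.0, 'grip_width': 1.0007835330759476}
```

View pics/scene0.png

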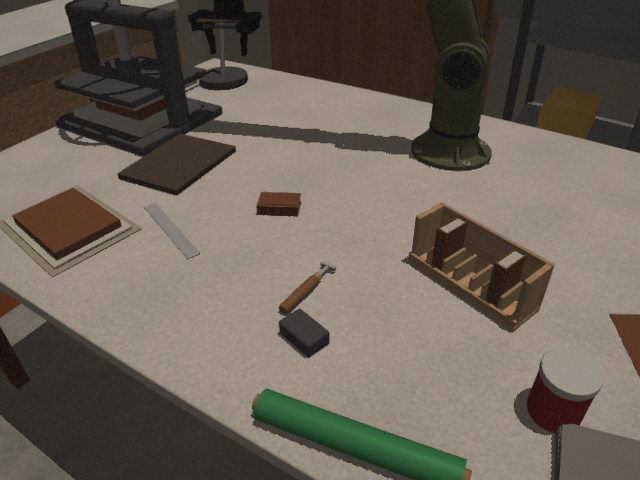

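View pics/top0.png

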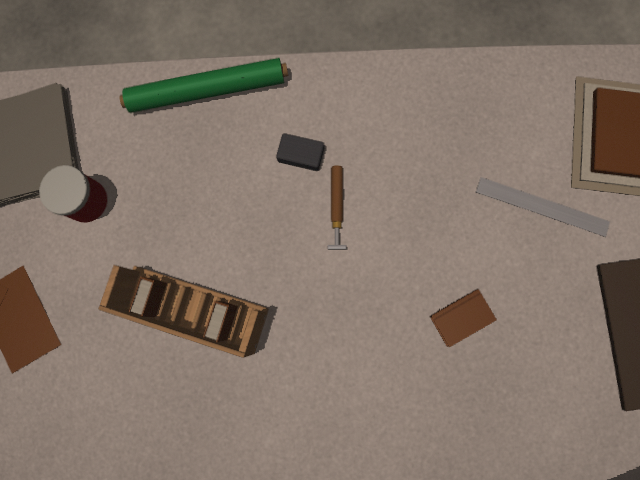

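The book lies around top (463,318) and scene (279,204). The rack is around top (187,310), with its middle slot free (about (190,305)); the creaser and weight are beyond. I'll zoom in for corners.

```bash
cat > h.py <<'E'
import numpy as np, cv2
from scipy.spatial.transform import Rotation as R
from bench import calibration
C={n:calibration(n) for n in("scene","top")}
def proj(n,P):
    c=C[n]; p=(np.atleast_2d(P)-c['eye'])@R.from_rotvec(c['attitude']).as_matrix()
    s=np.c_[p[:,0]/-p[:,2],p[:,1]/p[:,2]]
    s=s*(1+c['k1']*(s**2).sum(1,keepdims=True))
    return s*c['fx']+[c['cx'],c['cy']]
def box(x,y,yaw,lx,ly,z0,z1):
    q=np.array([[sx*lx/2,sy*ly/2,0] for sx,sy in((-1,-1),(1,-1),(1,1),(-1,1))])
    q=R.from_euler('z',yaw).apply(q)+[x,y,0]
    return np.r_[q+[0,0,z0],q+[0,0,z1]]
E
python3 - <<'E'
import cv2,numpy as np
T=cv2.imread('pics/top0.png');S=cv2.imread('pics/scene0.png')
f=lambda I,x,y,w:cv2.resize(I[y:y+int(w*.75),x:x+w],(400,300),interpolation=cv2.INTER_CUBIC)
c=np.vstack([np.hstack([f(T,415,275,100),f(T,90,240,200)]),np.hstack([f(S,240,180,80),f(S,390,190,180)])])
cv2.imwrite('pics/c1.png',np.clip(c*1.6,0,255).astype('uint8'))
E
```

```text
(no output)
```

View pics/c1.png

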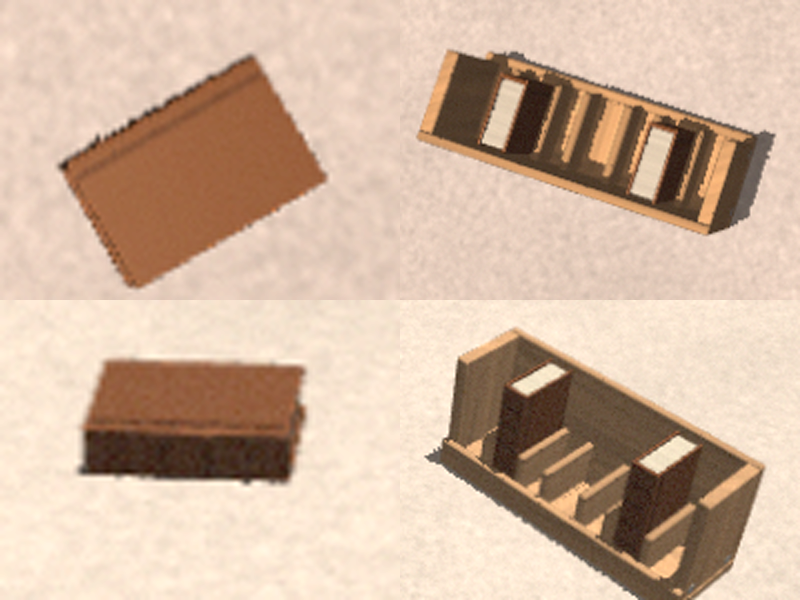

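```bash
cat > fit.py <<'E'
from h import *
from scipy.optimize import least_squares
o=lambda P:np.array(P,float)
# book: local corners order: (-x,-y),(x,-y),(x,y),(-x,y); spine +x. 
bt=[((1,1),(430,316.2)),((1,-1),(478.3,289.3)),((-1,-1),(496.8,320)),((-1,1),(449,347))]
bs=[((-1,1),(300.8,193.6)),((1,1),(298,206.8)),((1,-1),(257.4,205.6)),((-1,-1),(261.2,192))]
rt=[((-1,1),(99,308.5)),((-1,-1),(244.5,357)),((.91,-1),(266.5,308.5)),((.91,1),(114.5,265))]
rs=[((.91,-1),(416.1,217.4)),((-1,-1),(442.2,202.6)),((-1,1),(553.4,265.2)),((.91,1),(525,283.6))]
def fit(t,s,lx,ly,g):
    def res(v,full=False):
        P=lambda L:R.from_euler('z',v[2]).apply([[a*lx/2,b*ly/2,0] for (a,b),_ in L])+[v[0],v[1],v[3]]
        r=np.r_[(proj('top',P(t))-o([q for _,q in t])),(proj('scene',P(s))-o([q for _,q in s]))]
        return r if full else r.ravel()
    f=least_squares(res,g); print(f.x.round(4),np.degrees(f.x[2]).round(1)); print(res(f.x,True).round(1).tolist()); return f.x
if __name__=='__main__':
    bs2=[((a,-b),p) for (a,b),p in bs]
    fit(bt,bs,.062,.096,[.4,-.3,.4,.025]); fit(bt,bs2,.062,.096,[.4,-.3,.4,.025])
    fit(rt,rs,.086,.257,[.4,.2,-.3,.11])
E
python3 fit.py
```

```text
[ 0.4814 -0.2388  0.4801  0.0242] 27.5
[[0.5, 0.0], [-0.4, -0.3], [-0.6, 0.2], [-0.3, 0.7], [0.2, -0.7], [-0.2, 0.5], [-1.2, 0.3], [-0.2, -0.3]]
[ 0.4794 -0.2414  0.2979  0.0186] 17.1
[[2.4, -4.8], [5.5, 4.2], [-0.6, 7.2], [-4.4, -1.6], [-36.7, -2.3], [-43.2, -1.9], [36.8, 4.9], [41.0, 4.4]]
[ 0.5086  0.2352 -0.3286  0.1083] -18.8
[[0.1, 1.5], [0.9, 1.8], [-5.3, 1.0], [1.0, -2.4], [-3.9, -0.5], [-1.9, -0.4], [-0.4, -0.5], [1.2, 1.6]]
```

```bash
cat > rk.py <<'E'
from fit import *
def res(v,full=False):
    out=[]
    for n,L in(('top',rt[:2]+rt[3:]),('scene',rs)):
        P=R.from_euler('z',v[2]).apply([[-.043 if a<0 else v[4],b*.257/2,0] for (a,b),_ in L])+[v[0],v[1],v[3]]
        out.append(proj(n,P)-o([q for _,q in L]))
    r=np.vstack(out); return r if full else r.ravel()
E
python3 - <<'E'
from rk import *
f=least_squares(res,[.5,.23,-.33,.11,.04]); print(f.x.round(4),res(f.x,True).round(1).tolist())
x,y,w=f.x[:3]
K=6
for n,(u,v_,ww) in dict(top=(90,240,200),scene=(390,190,180)).items():
    I=cv2.imread(f'pics/{n}0.png'); h=int(ww*.75); s=400/ww if 0 else 4
    J=cv2.resize(I[v_:v_+h,u:u+ww],(400,600*400//800),interpolation=cv2.INTER_CUBIC); J=np.clip(J*1.5,0,255).astype('uint8')
    s=400/ww
    def seg(cx,cy,lx,ly,z0,z1,col):
        c=R.from_euler('z',w).apply([[cx,cy,0]])[0]+[x,y,0]
        p=(proj(n,box(c[0],c[1],w,lx,ly,z0,z1))+.5-[u,v_])*s
        p=p.round().astype(int)
        for a,b in[(4,5),(5,6),(6,7),(7,4)]+([(0,1),(1,2),(2,3),(3,0)] if z0==0 else []): cv2.line(J,tuple(map(int,p[a])),tuple(map(int,p[b])),col,1,cv2.LINE_AA)
    seg(0,0,.086,.257,0,.112,(0,255,0))
    for sy in(-.066,.066): seg(0,sy,.062,.025,.012,.108,(255,0,0))
    for d in(-.0195,.0195): seg(0,d,.07,.008,.012,.052,(0,0,255))
    globals()[n]=J
cv2.imwrite('pics/ov1.png',cv2.resize(np.hstack([top,scene]),(800,300)))
E
```

```text
[ 0.5101  0.2357 -0.3395  0.1079  0.0331] [[-0.1, -0.4], [0.1, 1.6], [0.1, -0.5], [-1.5, -1.3], [-1.3, 0.0], [-0.6, 0.7], [2.6, 1.0]]
```

View pics/ov1.png

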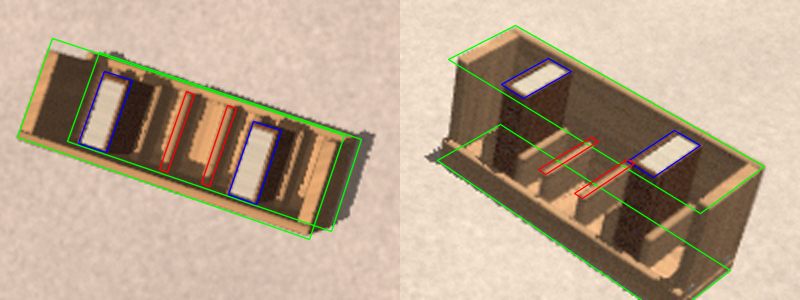

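The overlay fits: rack (0.510, 0.236), yaw -19.45°, middle slot free. The book is at (0.481, -0.239), yaw 27.5°, with its spine on the far side. My plan has three steps:
1. Grip the book across its width and swing it upright.
2. Set it down on the bench.
3. Regrasp it from above across the thickness and carry it to the slot.

```bash
cat >> h.py <<'E'
from scipy.linalg import logm,expm
def Rt(yaw_y,tilt=0):
    "tool down with tool y at yaw_y (deg), then tilted about tool y (deg)"
    a=np.radians(yaw_y); y=np.array([np.cos(a),np.sin(a),0]); z=np.array([0,0,-1.]); x=np.cross(y,z)
    return np.c_[x,y,z]@R.from_euler('y',tilt,degrees=True).as_matrix()
def T(p,Rm): M=np.eye(4); M[:3,:3]=Rm; M[:3,3]=p; return M
def now():
    from bench import ctrl
    s=ctrl.get_state(); return T(s['position'],R.from_rotvec(s['tool_rot']).as_matrix()),s
def rows(T0,T1,n):
    M=np.real(expm(np.real(logm(np.linalg.inv(T0)@T1))/n)); return M[:3,3].round(4),R.from_matrix(M[:3,:3]).as_rotvec().round(4)
E
python3 - <<'E'
from h import *
T0,s=now(); b=np.array([.4814,-.2388,0]); d=np.array([np.cos(np.radians(117.5)),np.sin(np.radians(117.5)),0])
Rg=Rt(27.5,-15); g=b+.015*d; 
T1=T0.copy(); T1[:3,:3]=Rg; print(rows(T0,T1,14))
Tg=T(g+[0,0,.006],Rg); Ta=T(Tg[:3,3]-.1*Rg[:,2],Rg)
print(rows(T1,Ta,12)); print(Ta[:3,3],Tg[:3,3])
E
```

```text
(array([ 0.,  0., -0.]), array([-0.0167, -0.0136, -0.126 ]))
(array([0.0221, 0.0374, 0.0043]), array([ 0.,  0., -0.]))
[ 0.46252284 -0.20253731  0.10259258] [ 0.47447377 -0.22549484  0.006     ]
```

Emit:
{"method": "apply_moves", "body": {"dp": [[0, 0, 0], [0, 0, 0], [0, 0, 0], [0, 0, 0], [0, 0, 0], [0, 0, 0], [0, 0, 0], [0, 0, 0], [0, 0, 0], [0, 0, 0]], "twist": [[-0.0167, -0.0136, -0.126], [-0.0167, -0.0136, -0.126], [-0.0167, -0.0136, -0.126], [-0.0167, -0.0136, -0.126], [-0.0167, -0.0136, -0.126], [-0.0167, -0.0136, -0.126], [-0.0167, -0.0136, -0.126], [-0.0167, -0.0136, -0.126], [-0.0167, -0.0136, -0.126], [-0.0167, -0.0136, -0.126]], "fingers": [0, 0, 0, 0, 0, 0, 0, 0, 0, 0]}}

```text
time: 1.1
position: [0.177, -0.625, 0.2219]
tool_rot: [2.123, 2.071, -0.155]
ft_force: [-0.3, -0.0, 0.1]
grip_width: 1.0
grip_force: 0.0
```

Emit:
{"method": "apply_moves", "body": {"dp": [[0, 0, 0], [0, 0, 0], [0, 0, 0], [0, 0, 0], [0, 0, 0]], "twist": [[-0.0167, -0.0136, -0.126], [-0.0167, -0.0136, -0.126], [-0.0167, -0.0136, -0.126], [-0.0167, -0.0136, -0.126], [0, 0, 0]], "fingers": [0, 0, 0, 0, 0]}}

```text
time: 1.6
position: [0.1757, -0.6251, 0.2219]
tool_rot: [1.511, 2.488, -0.2]
ft_force: [-0.6, -0.1, 0.9]
grip_width: 1.001
grip_force: 0.0
```

Emit:
{"method": "apply_moves", "body": {"dp": [[0.0221, 0.0374, 0.0043], [0.0221, 0.0374, 0.0043], [0.0221, 0.0374, 0.0043], [0.0221, 0.0374, 0.0043], [0.0221, 0.0374, 0.0043], [0.0221, 0.0374, 0.0043], [0.0221, 0.0374, 0.0043], [0.0221, 0.0374, 0.0043], [0.0221, 0.0374, 0.0043], [0.0221, 0.0374, 0.0043]], "twist": [[0, 0, 0], [0, 0, 0], [0, 0, 0], [0, 0, 0], [0, 0, 0], [0, 0, 0], [0, 0, 0], [0, 0, 0], [0, 0, 0], [0, 0, 0]], "fingers": [0, 0, 0, 0, 0, 0, 0, 0, 0, 0]}}

```text
time: 2.6
position: [0.416, -0.2717, 0.1233]
tool_rot: [1.512, 2.484, -0.201]
ft_force: [0.1, -0.9, -0.1]
grip_width: 1.002
grip_force: 0.0
```

Emit:
{"method": "apply_moves", "body": {"dp": [[0.0221, 0.0374, 0.0043], [0.0221, 0.0374, 0.0043], [0, 0, 0], [0, 0, 0]], "twist": [[0, 0, 0], [0, 0, 0], [0, 0, 0], [0, 0, 0]], "fingers": [0, 0, 0, 0]}}

```text
time: 3.0
position: [0.4632, -0.2017, 0.1033]
tool_rot: [1.508, 2.489, -0.199]
ft_force: [-1.2, -0.3, -0.3]
grip_width: 1.0
grip_force: 0.0
```

```bash
cat > go1.py <<'E'
from h import *
T0,s=now(); d=np.array([np.cos(np.radians(117.5)),np.sin(np.radians(117.5)),0])
Tg=T(np.array([.4814,-.2388,.006])+.015*d,Rt(27.5,-15))
print(s['time'],T0[:3,3].round(4),s['joint_positions'].round(2)); D=np.linalg.inv(T0)@Tg
print(D[:3,3].round(4),R.from_matrix(D[:3,:3]).as_rotvec().round(4),rows(T0,Tg,5))
E
python3 go1.py
```

```text
3.0 [ 0.4632 -0.2017  0.1033] [ 1.07  0.01 -0.85  2.09  0.27  0.89  0.55]
[-1.000e-04 -1.000e-03  1.008e-01] [0.0003 0.001  0.0013] (array([-0.    , -0.0002,  0.0202]), array([0.0001, 0.0002, 0.0003]))
```

Emit:
{"method": "apply_moves", "body": {"dp": [[0, 0, 0.025], [0, 0, 0.025], [0, 0, 0.02], [0, 0, 0.015], [0, 0, 0.01], [0, 0, 0.005], [0, 0, 0], [0, 0, 0]], "twist": [[0, 0, 0], [0, 0, 0], [0, 0, 0], [0, 0, 0], [0, 0, 0], [0, 0, 0], [0, 0, 0], [0, 0, 0]], "fingers": [0, 0, 0, 0, 0, 0, 0, 0]}}

```text
time: 3.8
position: [0.4748, -0.2267, 0.0075]
tool_rot: [1.51, 2.486, -0.201]
ft_force: [0.5, 1.0, -0.0]
grip_width: 0.999
grip_force: 0.0
```

Emit:
{"method": "apply_moves", "body": {"dp": [[0, 0, 0], [0, 0, 0], [0, 0, 0], [0, 0, 0], [0, 0, 0], [0, 0, 0], [0, 0, 0], [0, 0, 0]], "twist": [[0, 0, 0], [0, 0, 0], [0, 0, 0], [0, 0, 0], [0, 0, 0], [0, 0, 0], [0, 0, 0], [0, 0, 0]], "fingers": [0.1, 0.2, 0.3, 0.4, 0.5, 0.5, 0.5, 0.5], "newtons": 30}}

```text
time: 4.6
position: [0.4752, -0.2259, 0.0073]
tool_rot: [1.508, 2.487, -0.2]
ft_force: [-0.9, -0.2, 4.1]
grip_width: 0.711
grip_force: 30.0
```

```bash
python3 - <<'E'
from h import *
T0,s=now(); print(T0[:3,3],s['grip_width']*.087,s['grip_force'],s['ft_force'])
c=np.radians(27.5); x=[np.cos(c),np.sin(c)]; print('off along book x', (T0[:2,3]-[.4814,-.2388])@x)
np.save('Tgrasp.npy',T0)
E
```

```text
[ 0.47517309 -0.22594862  0.00730062] 0.06183749553283875 29.989373981952667 [-0.88556737 -0.20088167  4.05099774]
off along book x 0.0004107712154084288
```

Emit:
{"method": "apply_moves", "body": {"dp": [[-0.0026, 0, -0.0097], [-0.0065, 0, -0.024], [-0.0065, 0, -0.024], [-0.0065, 0, -0.024], [-0.0065, 0, -0.024], [-0.0026, 0, -0.0097], [0, 0, 0]], "twist": [[0, 0, 0], [0, 0, 0], [0, 0, 0], [0, 0, 0], [0, 0, 0], [0, 0, 0], [0, 0, 0]], "fingers": [0.5, 0.5, 0.5, 0.5, 0.5, 0.5, 0.5]}}

```text
time: 5.3
position: [0.4755, -0.2266, 0.128]
tool_rot: [1.508, 2.485, -0.201]
ft_force: [0.7, 0.4, -2.0]
grip_width: 0.704
grip_force: 30.0
```

Emit:
{"method": "apply_moves", "body": {"dp": [[0, 0, 0], [0, 0, 0], [0, 0, 0], [0, 0, 0], [0, 0, 0], [0, 0, 0], [0, 0, 0], [0, 0, 0], [0, 0, 0], [0, 0, 0]], "twist": [[0, 0.08, 0], [0, 0.08, 0], [0, 0.08, 0], [0, 0.08, 0], [0, 0.08, 0], [0, 0.08, 0], [0, 0.08, 0], [0, 0.08, 0], [0, 0.08, 0], [0, 0.08, 0]], "fingers": [0.5, 0.5, 0.5, 0.5, 0.5, 0.5, 0.5, 0.5, 0.5, 0.5]}}

```text
time: 6.3
position: [0.4742, -0.2261, 0.1246]
tool_rot: [-1.376, -2.267, -0.38]
ft_force: [-0.8, -0.2, -1.2]
grip_width: 0.708
grip_force: 30.0
```

```bash
cat > st.py <<'E'
from h import *
T0,s=now(); print(s['time'],T0[:3,3].round(4),s['joint_positions'].round(2),s['grip_width']*.087,s['grip_force'],'\n',T0[:3,:3].round(3))
E
python3 st.py
```

```text
6.3 [ 0.4742 -0.2261  0.1246] [ 1.12  0.63 -0.77  1.49  0.07  1.6   0.83] 0.06163580036499422 29.989050328731537 
 [[-0.395  0.887 -0.24 ]
 [ 0.761  0.462  0.456]
 [ 0.515 -0.002 -0.857]]
```

Emit:
{"method": "apply_moves", "body": {"dp": [[0, 0, 0], [0, 0, 0], [0, 0, 0], [0, 0, 0], [0, 0, 0], [0, 0, 0], [0, 0, 0], [0, 0, 0], [0, 0, 0], [0, 0, 0]], "twist": [[0, 0.08, 0], [0, 0.08, 0], [0, 0.08, 0], [0, 0.08, 0], [0, 0.08, 0], [0, 0.08, 0], [0, 0.08, 0], [0, 0.08, 0], [0, 0.08, 0], [0, 0.05, 0]], "fingers": [0.5, 0.5, 0.5, 0.5, 0.5, 0.5, 0.5, 0.5, 0.5, 0.5]}}

```text
time: 7.3
position: [0.4719, -0.214, 0.1241]
tool_rot: [-1.022, -1.652, -0.82]
ft_force: [-0.2, -0.1, -3.6]
grip_width: 0.708
grip_force: 30.0
```

```bash
python3 st.py
```

```text
7.3 [ 0.4719 -0.214   0.1241] [ 1.18  1.22 -0.98  1.15 -0.04  2.05  0.63] 0.06160879423490961 29.99139815568924 
 [[-0.157  0.908 -0.388]
 [ 0.24   0.416  0.877]
 [ 0.958  0.044 -0.284]]
```

Emit:
{"method": "apply_moves", "body": {"dp": [[0, 0, 0], [0, 0, 0], [0, 0, 0], [0, 0, 0], [0, 0, 0], [0, 0, 0], [0, 0, 0], [0, 0, 0], [0, 0, 0], [0, 0, 0]], "twist": [[-0.077, 0, 0.021], [-0.077, 0, 0.021], [-0.077, 0, 0.021], [-0.077, 0, 0.021], [-0.077, 0, 0.021], [-0.077, 0, 0.021], [-0.077, 0, 0.021], [-0.077, 0, 0.021], [-0.077, 0, 0.021], [-0.077, 0, 0.021]], "fingers": [0.5, 0.5, 0.5, 0.5, 0.5, 0.5, 0.5, 0.5, 0.5, 0.5]}}

```text
time: 8.3
position: [0.4705, -0.2161, 0.1243]
tool_rot: [-1.704, -1.211, -1.33]
ft_force: [-0.3, -0.2, -1.8]
grip_width: 0.709
grip_force: 30.0
```

```bash
python3 st.py
```

```text
8.3 [ 0.4705 -0.2161  0.1243] [ 1.69  1.   -0.98  1.69 -0.38  1.41  0.58] 0.06168966313768797 29.987970292568207 
 [[ 0.058  0.932  0.358]
 [ 0.27  -0.36   0.893]
 [ 0.961  0.045 -0.273]]
```

```bash
cat > p2.py <<'E'
from h import *
T0,s=now(); Tgr=np.load('Tgrasp.npy')
Tb=T([.4814,-.2388,.0125],R.from_euler('z',27.5,degrees=True).as_matrix())
off=np.linalg.inv(Tb)@Tgr; off[0,3]=0; G=np.linalg.inv(off)  # book in tool; finger closing centred x
yw=np.degrees(np.arctan2(T0[1,1],T0[0,1]))
Rb=R.from_euler('z',yw,degrees=True).as_matrix()@R.from_euler('x',90,degrees=True).as_matrix()
Bn=T0@G; print('book now',Bn.round(3).tolist(),yw)
for z in(.1,.0485):
    B=T([Bn[0,3],Bn[1,3],z],Rb); T1=B@np.linalg.inv(G)
    print(T1[:3,3].round(4),rows(T0,T1,3),rows(T0,T1,6))
    T0=T1
E
python3 p2.py
python3 - <<'E'
from h import *
from bench import get_image
a=[get_image(n) for n in('scene','top')]
for n,i in zip(('scene','top'),a): cv2.imwrite(f'pics/{n}2.png',i[:,:,::-1])
T_=a[1][200:380,370:610,::-1];S=a[0][80:260,200:440,::-1]
cv2.imwrite('pics/c2.png',np.clip(cv2.resize(np.hstack([T_,S]),(800,300))*1.5,0,255).astype('uint8'))
E
```

```text
book now [[0.932, -0.037, -0.361, 0.469], [-0.36, 0.028, -0.933, -0.221], [0.044, 0.999, 0.012, 0.11], [0.0, 0.0, 0.0, 1.0]] -21.133520864862213
[ 0.4711 -0.2165  0.1143] (array([-0.0032,  0.0001,  0.0008]), array([0.0039, 0.0041, 0.0143])) (array([-0.0016,  0.0001,  0.0004]), array([0.0019, 0.0021, 0.0071]))
[ 0.4711 -0.2165  0.0628] (array([-0.0166, -0.    ,  0.0045]), array([ 0.,  0., -0.])) (array([-0.0083, -0.    ,  0.0022]), array([ 0.,  0., -0.]))
```

View pics/c2.png

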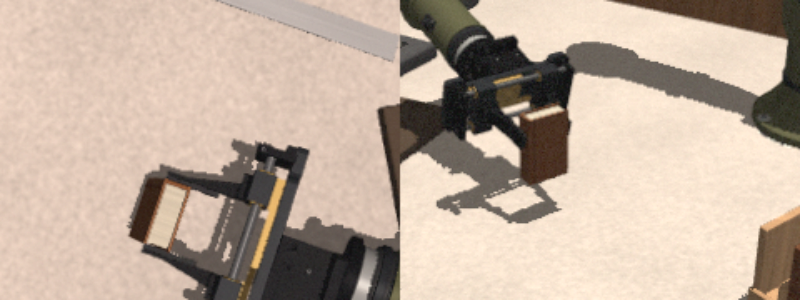

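The book is held nearly upright by its spine and fore-edge, top at about (165,215) in the left crop, and the spine faces the scene camera. I'll level it and set it down.

Emit:
{"method": "apply_moves", "body": {"dp": [[-0.0032, 0, 0.0008], [-0.0032, 0, 0.0008], [-0.0032, 0, 0.0008], [-0.0166, 0, 0.0045], [-0.0166, 0, 0.0045], [-0.0083, 0, 0.0022], [-0.004, 0, 0.0011], [0, 0, 0]], "twist": [[0.0039, 0.0041, 0.0143], [0.0039, 0.0041, 0.0143], [0.0039, 0.0041, 0.0143], [0, 0, 0], [0, 0, 0], [0, 0, 0], [0, 0, 0], [0, 0, 0]], "fingers": [0.5, 0.5, 0.5, 0.5, 0.5, 0.5, 0.5, 0.5]}}

```text
time: 9.2
position: [0.4715, -0.2164, 0.069]
tool_rot: [-1.697, -1.171, -1.304]
ft_force: [0.2, 0.5, -1.5]
grip_width: 0.709
grip_force: 30.0
```

```bash
python3 st.py; python3 p2.py|head -1; python3 -c "
from h import *
print(now()[1]['ft_force'])"
```

```text
9.2 [ 0.4715 -0.2164  0.069 ] [ 1.64  1.08 -0.92  1.66 -0.34  1.39  0.59] 0.06169643969170439 29.989642202854156 
 [[ 0.09   0.934  0.346]
 [ 0.244 -0.357  0.902]
 [ 0.966  0.003 -0.26 ]]
book now [[0.934, -0.002, -0.357, 0.47], [-0.357, -0.001, -0.934, -0.221], [0.002, 1.0, -0.001, 0.055], [0.0, 0.0, 0.0, 1.0]] -20.930558911565253
[ 0.19731265  0.49293109 -1.49155162]
```

Emit:
{"method": "apply_moves", "body": {"dp": [[-0.0029, 0, 0.0008], [-0.0019, 0, 0.0005], [-0.001, 0, 0.0003], [0, 0, 0], [0, 0, 0]], "twist": [[0, 0, 0], [0, 0, 0], [0, 0, 0], [0, 0, 0], [0, 0, 0]], "fingers": [0.5, 0.5, 0.5, 0.5, 0.5]}}

```text
time: 9.7
position: [0.4716, -0.2167, 0.0637]
tool_rot: [-1.698, -1.172, -1.304]
ft_force: [0.1, -0.2, -0.6]
grip_width: 0.71
grip_force: 30.0
```

Emit:
{"method": "apply_moves", "body": {"dp": [[-0.001, 0, 0.0003], [0, 0, 0], [0, 0, 0]], "twist": [[0, 0, 0], [0, 0, 0], [0, 0, 0]], "fingers": [0.5, 0.5, 0.5]}}

```text
time: 10.0
position: [0.4718, -0.2166, 0.0632]
tool_rot: [-1.697, -1.172, -1.304]
ft_force: [-0.7, -0.9, 1.9]
grip_width: 0.711
grip_force: 30.0
```

Emit:
{"method": "apply_moves", "body": {"dp": [[-0.001, 0, 0.0003], [0, 0, 0], [0, 0, 0]], "twist": [[0, 0, 0], [0, 0, 0], [0, 0, 0]], "fingers": [0.5, 0.5, 0.5]}}

```text
time: 10.3
position: [0.4718, -0.2166, 0.0632]
tool_rot: [-1.695, -1.171, -1.306]
ft_force: [-2.0, -3.1, 7.0]
grip_width: 0.708
grip_force: 30.0
```

Emit:
{"method": "apply_moves", "body": {"dp": [[0, 0, 0], [0, 0, 0], [0, 0, 0], [0, 0, 0]], "twist": [[0, 0, 0], [0, 0, 0], [0, 0, 0], [0, 0, 0]], "fingers": [0.35, 0.32, 0.3, 0.3], "newtons": 5}}

```text
time: 10.7
position: [0.4723, -0.2166, 0.0628]
tool_rot: [-1.696, -1.172, -1.306]
ft_force: [0.2, -2.3, 5.5]
grip_width: 0.716
grip_force: 5.0
```

Emit:
{"method": "apply_moves", "body": {"dp": [[0, 0, 0], [0, 0, 0], [0, 0, 0], [0, 0, 0], [0, 0, 0], [0, 0, 0], [0, 0, 0]], "twist": [[0, 0, 0], [0, 0, 0], [0, 0, 0], [0, 0, 0], [0, 0, 0], [0, 0, 0], [0, 0, 0]], "fingers": [0.27, 0.24, 0.2, 0.1, 0, 0, 0]}}

```text
time: 11.4
position: [0.4716, -0.2166, 0.0614]
tool_rot: [-1.698, -1.172, -1.303]
ft_force: [0.1, 0.4, -1.1]
grip_width: 0.982
grip_force: 0.0
```

```bash
python3 st.py;python3 p2.py|head -1
```

```text
11.4 [ 0.4716 -0.2166  0.0614] [ 1.64  1.09 -0.91  1.66 -0.34  1.38  0.6 ] 0.08542803771128123 0.0 
 [[ 0.09   0.934  0.346]
 [ 0.245 -0.357  0.901]
 [ 0.965  0.004 -0.261]]
book now [[0.934, -0.003, -0.357, 0.47], [-0.357, 0.001, -0.934, -0.221], [0.003, 1.0, -0.0, 0.047], [0.0, 0.0, 0.0, 1.0]] -20.92863335532909
```

Emit:
{"method": "apply_moves", "body": {"dp": [[0, 0, -0.01], [0, 0, -0.02], [0, 0, -0.03], [0, 0, -0.03], [0, 0, -0.03], [0.039, 0, -0.01], [0.039, 0, -0.01], [0.039, 0, -0.01], [0.039, 0, -0.01], [0, 0, 0]], "twist": [[0, 0, 0], [0, 0, 0], [0, 0, 0], [0, 0, 0], [0, 0, 0], [0, 0, 0], [0, 0, 0], [0, 0, 0], [0, 0, 0], [0, 0, 0]], "fingers": [0, 0, 0, 0, 0, 0, 0, 0, 0, 0]}}

```text
time: 12.4
position: [0.4316, -0.3235, 0.2598]
tool_rot: [-1.699, -1.18, -1.307]
ft_force: [0.3, -0.7, -0.5]
grip_width: 0.998
grip_force: 0.0
```

```bash
python3 st.py; python3 - <<'E'
from h import *
from bench import get_image
a={n:get_image(n)[:,:,::-1] for n in('scene','top')}
x,y,w=.470,-.221,np.radians(-20.9)
out=[]
for n in a:
    cv2.imwrite(f'pics/{n}3.png',a[n])
    p=proj(n,box(x,y,w,.062,.025,0,.096)); u,v=(p.mean(0)-[50,37.5]).astype(int)
    J=cv2.resize(a[n][v:v+75,u:u+100],(400,300),interpolation=cv2.INTER_CUBIC); K=np.clip(J*1.6,0,255).astype('uint8').copy()
    L=K.copy(); q=((p+.5-[u,v])*4).round().astype(int); print(n,u,v)
    for i in range(4):
        for s,e in((i,(i+1)%4),(i+4,(i+1)%4+4),(i,i+4)): cv2.line(L,tuple(map(int,q[s])),tuple(map(int,q[e])),(0,255,0),1)
    out.append(np.hstack([K,L]))
cv2.imwrite('pics/c3.png',np.vstack(out))
E
```

```text
12.4 [ 0.4316 -0.3235  0.2598] [ 1.73  0.9  -1.    1.44 -0.44  1.73  0.42] 0.08683616960900359 0.0 
 [[ 0.084  0.934  0.348]
 [ 0.251 -0.357  0.9  ]
 [ 0.964  0.012 -0.264]]
scene 237 152
top 406 287
```

View pics/c3.png

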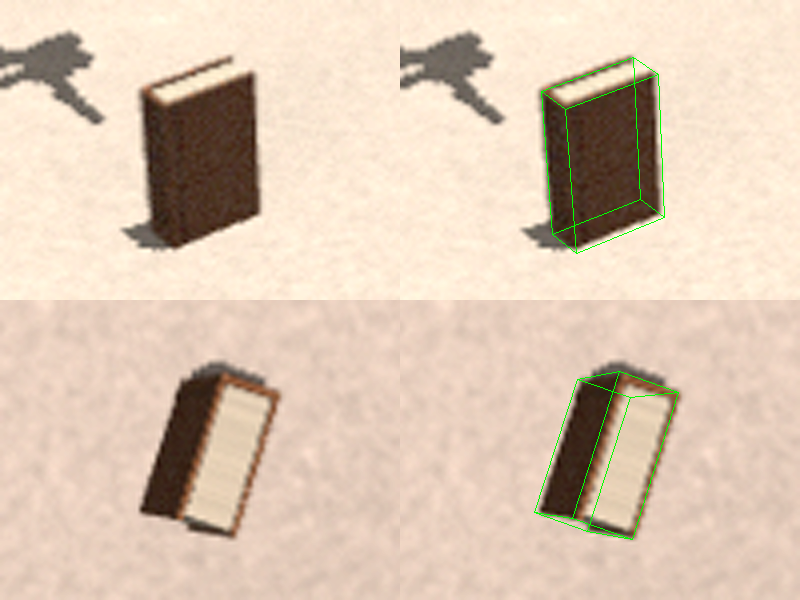

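The book stands where predicted, (0.470, -0.221), yaw -20.9°; the overlay matches in both views. Next is the regrasp from above.

```bash
python3 - <<'E'
from h import *
T0,s=now(); Rg=Rt(69.1); T1=T(T0[:3,3],Rg); r=R.from_matrix(T0[:3,:3].T@Rg).as_rotvec(); print(r, np.linalg.norm(r), (r/14).round(4))
T2=T([.470,-.221,.20],Rg); T3=T([.470,-.221,.055],Rg)
print(rows(T1,T2,5),rows(T2,T3,8))
E
```

```text
[ 1.01401847 -1.00658906 -1.3213648 ] 1.9461397542155734 [ 0.0724 -0.0719 -0.0944]
(array([-0.0001,  0.022 ,  0.0109]), array([0., 0., 0.])) (array([0.    , 0.    , 0.0181]), array([0., 0., 0.]))
```

Emit:
{"method": "apply_moves", "body": {"dp": [[0, 0, 0], [0, 0, 0], [0, 0, 0], [0, 0, 0], [0, 0, 0], [0, 0, 0], [0, 0, 0], [0, 0, 0], [0, 0, 0], [0, 0, 0]], "twist": [[0.0724, -0.0719, -0.0944], [0.0724, -0.0719, -0.0944], [0.0724, -0.0719, -0.0944], [0.0724, -0.0719, -0.0944], [0.0724, -0.0719, -0.0944], [0.0724, -0.0719, -0.0944], [0.0724, -0.0719, -0.0944], [0.0724, -0.0719, -0.0944], [0.0724, -0.0719, -0.0944], [0.0724, -0.0719, -0.0944]], "fingers": [0, 0, 0, 0, 0, 0, 0, 0, 0, 0]}}

```text
time: 13.5
position: [0.4301, -0.3231, 0.2526]
tool_rot: [-1.043, -2.676, -0.489]
ft_force: [0.3, -0.6, -0.8]
grip_width: 0.999
grip_force: 0.0
```

Emit:
{"method": "apply_moves", "body": {"dp": [[0, 0, 0], [0, 0, 0], [0, 0, 0], [0, 0, 0], [0, 0, 0], [0, 0, 0]], "twist": [[0.0724, -0.0719, -0.0944], [0.0724, -0.0719, -0.0944], [0.0724, -0.0719, -0.0944], [0.0724, -0.0719, -0.0944], [0, 0, 0], [0, 0, 0]], "fingers": [0, 0, 0, 0, 0, 0]}}

```text
time: 14.1
position: [0.4291, -0.3235, 0.2534]
tool_rot: [-0.575, -3.086, -0.004]
ft_force: [0.2, -1.2, 0.2]
grip_width: 1.003
grip_force: 0.0
```

```bash
cat > p3.py <<'E'
from h import *
T0,s=now(); Rg=Rt(69.1); print(s['time'],T0[:3,3].round(4),s['joint_positions'].round(2)); Ta=T0
for z in(.20,.055):
    T1=T([.470,-.221,z],Rg); D=np.linalg.inv(Ta)@T1; print(z,D[:3,3].round(4),R.from_matrix(D[:3,:3]).as_rotvec().round(4)); Ta=T1
E
python3 p3.py
```

```text
14.1 [ 0.4291 -0.3235  0.2534] [ 1.75  0.3  -1.35  1.65  0.29  1.43  1.57]
0.2 [-0.0015  0.1103  0.0537] [ 0.0021 -0.0032 -0.0035]
0.055 [0.    0.    0.145] [0. 0. 0.]
```

Emit:
{"method": "apply_moves", "body": {"dp": [[-0.0003, 0.022, 0.0107], [-0.0003, 0.022, 0.0107], [-0.0003, 0.022, 0.0107], [-0.0003, 0.022, 0.0107], [-0.0003, 0.022, 0.0107], [0, 0, 0], [0, 0, 0]], "twist": [[0.0021, -0.0032, -0.0035], [0, 0, 0], [0, 0, 0], [0, 0, 0], [0, 0, 0], [0, 0, 0], [0, 0, 0]], "fingers": [0, 0, 0, 0, 0, 0, 0]}}

```text
time: 14.8
position: [0.4708, -0.2212, 0.2]
tool_rot: [0.566, 3.089, 0.006]
ft_force: [0.0, -0.5, 0.4]
grip_width: 0.998
grip_force: 0.0
```

```bash
python3 p3.py
```

```text
14.8 [ 0.4708 -0.2212  0.2   ] [ 1.58  0.27 -1.34  1.77  0.27  1.32  1.38]
0.2 [ 0.0009 -0.0001 -0.    ] [0.0041 0.0007 0.0024]
0.055 [0.    0.    0.145] [0. 0. 0.]
```

Emit:
{"method": "apply_moves", "body": {"dp": [[0, 0, 0.02], [0, 0, 0.03], [0, 0, 0.03], [0, 0, 0.03], [0, 0, 0.02], [0, 0, 0.01], [0, 0, 0.005], [0, 0, 0], [0, 0, 0]], "twist": [[0, 0, 0], [0, 0, 0], [0, 0, 0], [0, 0, 0], [0, 0, 0], [0, 0, 0], [0, 0, 0], [0, 0, 0], [0, 0, 0]], "fingers": [0, 0, 0, 0, 0, 0, 0, 0, 0]}}

```text
time: 15.7
position: [0.4719, -0.2208, 0.0563]
tool_rot: [0.564, 3.087, 0.0]
ft_force: [0.7, 0.6, 0.2]
grip_width: 1.0
grip_force: 0.0
```

```bash
python3 p3.py
```

```text
15.7 [ 0.4719 -0.2208  0.0563] [ 1.39  0.44 -1.17  1.93  0.47  1.07  1.23]
0.2 [ 0.0012 -0.0007 -0.1437] [0.0009 0.0037 0.0031]
0.055 [0.    0.    0.145] [0. 0. 0.]
```

Emit:
{"method": "apply_moves", "body": {"dp": [[0, 0, 0], [0, 0, 0], [0, 0, 0], [0, 0, 0], [0, 0, 0], [0, 0, 0], [0, 0, 0], [0, 0, 0], [0, 0, 0], [0, 0, 0]], "twist": [[0, 0, 0], [0, 0, 0], [0, 0, 0], [0, 0, 0], [0, 0, 0], [0, 0, 0], [0, 0, 0], [0, 0, 0], [0, 0, 0], [0, 0, 0]], "fingers": [0.2, 0.4, 0.6, 0.62, 0.65, 0.66, 0.68, 0.7, 0.72, 0.75], "newtons": 8}}

```text
time: 16.7
position: [0.4711, -0.2204, 0.0554]
tool_rot: [0.564, 3.088, 0.0]
ft_force: [0.2, -0.7, 0.0]
grip_width: 0.287
grip_force: 8.0
```

Emit:
{"method": "apply_moves", "body": {"dp": [[0, 0, 0], [0, 0, 0], [0, 0, 0]], "twist": [[0, 0, 0], [0, 0, 0], [0, 0, 0]], "fingers": [0.85, 0.85, 0.85], "newtons": 25}}

```text
time: 17.0
position: [0.4711, -0.2203, 0.0554]
tool_rot: [0.564, 3.088, 0.0]
ft_force: [0.2, -0.8, 0.9]
grip_width: 0.285
grip_force: 25.0
```

```bash
cat > p4.py <<'E'
from h import *
import sys
T0,s=now(); print(s['time'],T0[:3,3].round(4),s['joint_positions'].round(2),s['grip_width']*.087,s['ft_force'].round(1)); Ta=T0
# slot (rack centre) .5101,.2357 ; book centre sits off by -2 mm along its x from TCP
Rg=Rt(70.55); 
for p in([T0[0,3],T0[1,3],.20],[.5101,.2357,.20],[.5101,.2357,.0685]):
    T1=T(p,Ta[:3,:3] if p[1]<0 else Rg); D=np.linalg.inv(Ta)@T1; print(D[:3,3].round(4),R.from_matrix(D[:3,:3]).as_rotvec().round(4)); Ta=T1
E
python3 p4.py
```

```text
17.0 [ 0.4711 -0.2203  0.0554] [ 1.39  0.44 -1.17  1.93  0.47  1.07  1.23] 0.02476128533439079 [ 0.2 -0.8  0.9]
[-3.000e-04  1.000e-04 -1.446e-01] [-0. -0. -0.]
[0.1245 0.4404 0.    ] [ 0.0007  0.0023 -0.0215]
[0.     0.     0.1315] [ 0.  0. -0.]
```

Emit:
{"method": "apply_moves", "body": {"dp": [[0, 0, -0.005], [0, 0, -0.015], [0, 0, -0.025], [0, 0, -0.03], [0, 0, -0.03], [0, 0, -0.025], [0, 0, -0.015], [0, 0, 0]], "twist": [[0, 0, 0], [0, 0, 0], [0, 0, 0], [0, 0, 0], [0, 0, 0], [0, 0, 0], [0, 0, 0], [0, 0, 0]], "fingers": [0.85, 0.85, 0.85, 0.85, 0.85, 0.85, 0.85, 0.85]}}

```text
time: 17.8
position: [0.4721, -0.2206, 0.2027]
tool_rot: [0.563, 3.085, -0.003]
ft_force: [-0.3, -0.3, -1.4]
grip_width: 0.286
grip_force: 25.0
```

Emit:
{"method": "apply_moves", "body": {"dp": [[0.0035, 0.0123, 0], [0.007, 0.0245, 0], [0.007, 0.0245, 0], [0.007, 0.0245, 0], [0.007, 0.0245, 0], [0.007, 0.0245, 0], [0.007, 0.0245, 0], [0.007, 0.0245, 0], [0.007, 0.0245, 0], [0.007, 0.0245, 0]], "twist": [[0, 0, 0], [0, 0, 0], [0, 0, 0], [0, 0, 0], [0, 0, 0], [0, 0, 0], [0, 0, 0], [0, 0, 0], [0, 0, 0], [0, 0, 0]], "fingers": [0.85, 0.85, 0.85, 0.85, 0.85, 0.85, 0.85, 0.85, 0.85, 0.85]}}

```text
time: 18.8
position: [0.4892, 0.0231, 0.1989]
tool_rot: [-0.563, -3.091, -0.0]
ft_force: [-0.1, -0.3, -1.5]
grip_width: 0.287
grip_force: 25.0
```

```bash
python3 p4.py
```

```text
18.8 [0.4892 0.0231 0.1989] [ 1.2   0.11 -1.35  1.84  0.11  1.28  1.04] 0.024968228134595687 [-0.1 -0.3 -1.5]
[ 0.      0.     -0.0011] [ 0.0001 -0.0003 -0.0206]
[0.0511 0.2074 0.    ] [ 0.  0. -0.]
[0.     0.     0.1315] [ 0.  0. -0.]
```

Emit:
{"method": "apply_moves", "body": {"dp": [[0.005, 0.0207, -0.001], [0.006, 0.025, 0], [0.006, 0.025, 0], [0.006, 0.025, 0], [0.006, 0.025, 0], [0.006, 0.025, 0], [0.006, 0.025, 0], [0.006, 0.025, 0], [0.004, 0.0117, 0], [0, 0, 0]], "twist": [[0, 0, -0.0206], [0, 0, 0], [0, 0, 0], [0, 0, 0], [0, 0, 0], [0, 0, 0], [0, 0, 0], [0, 0, 0], [0, 0, 0], [0, 0, 0]], "fingers": [0.85, 0.85, 0.85, 0.85, 0.85, 0.85, 0.85, 0.85, 0.85, 0.85]}}

```text
time: 19.8
position: [0.5097, 0.2368, 0.2001]
tool_rot: [-0.523, -3.097, -0.002]
ft_force: [0.6, -0.3, -1.7]
grip_width: 0.281
grip_force: 25.0
```

Emit:
{"method": "apply_moves", "body": {"dp": [[0, 0, 0], [0, 0, 0], [0, 0, 0]], "twist": [[0, 0, 0], [0, 0, 0], [0, 0, 0]], "fingers": [0.85, 0.85, 0.85]}}

```text
time: 20.1
position: [0.5124, 0.2322, 0.2012]
tool_rot: [0.534, 3.094, -0.001]
ft_force: [-0.2, -0.1, -1.9]
grip_width: 0.284
grip_force: 25.0
```

```bash
python3 p4.py; cat > ov.py <<'E'
from h import *
from bench import get_image
import sys
T0,s=now(); k=sys.argv[1]; out=[]; w=np.radians(-19.45)
x,y=.5101,.2357
bz=T0[2,3]-.0554; yb=np.arctan2(T0[1,1],T0[0,1])-np.pi/2
bx=T0[:2,3]-.001*np.array([np.cos(yb),np.sin(yb)])
print(s['joint_positions'].round(2),bx,np.degrees(yb))
for n in('scene','top'):
    I=get_image(n)[:,:,::-1]; cv2.imwrite(f'pics/{n}{k}.png',I)
    u,v=(proj(n,[x,y,.12])[0]-[60,50]).astype(int); W,H=120,90; print(n,u,v)
    K=np.clip(cv2.resize(I[v:v+H,u:u+W],(400,300),interpolation=cv2.INTER_CUBIC)*1.5,0,255).astype('uint8'); L=K.copy(); sc=400/W
    def dr(cx,cy,yw,lx,ly,z0,z1,c):
        q=((proj(n,box(cx,cy,yw,lx,ly,z0,z1))+.5-[u,v])*sc).round().astype(int)
        for i in range(4):
            for a,b in((i+4,(i+1)%4+4),)+(((i,(i+1)%4),(i,i+4)) if c==(0,255,0) else ()): cv2.line(L,tuple(map(int,q[a])),tuple(map(int,q[b])),c,1)
    dr(bx[0],bx[1],yb,.062,.025,bz,bz+.096,(0,255,0))
    for d in(-.0195,.0195): dr(x-d*np.sin(w),y+d*np.cos(w),w,.07,.008,0,.052,(0,0,255))
    out.append(np.hstack([K,L]))
cv2.imwrite(f'pics/ov{k}.png',np.vstack(out))
E
python3 ov.py 4
```

```text
20.1 [0.5124 0.2322 0.2012] [ 0.54  0.37 -1.23  1.67  0.36  1.35  0.48] 0.02468060454400442 [-0.2 -0.1 -1.9]
[0.     0.     0.0012] [-0.0001  0.0022 -0.0027]
[0.0034 0.0025 0.    ] [ 0.  0. -0.]
[0.     0.     0.1315] [ 0.  0. -0.]
[ 0.54  0.37 -1.23  1.67  0.36  1.35  0.48] [0.51150278 0.2325543 ] -19.603694511792433
scene 419 185
top 116 257
```

View pics/ov4.png

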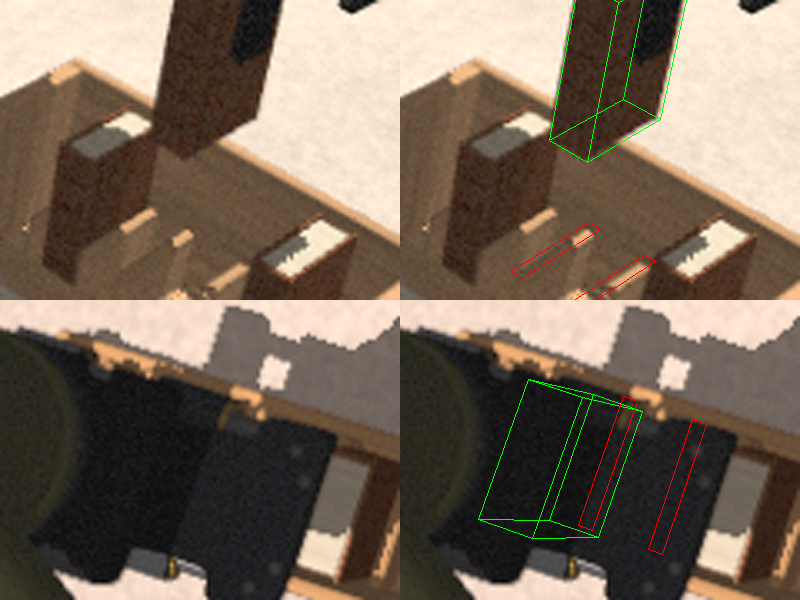

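The held book matches the prediction to about 1 px. I still need the fins located precisely, so I'll check them in the unshadowed first images.

```bash
python3 - <<'E'
from h import *
x,y,w=.5101,.2357,np.radians(-19.45); out=[]
for n in('scene','top'):
    I=cv2.imread(f'pics/{n}0.png'); W,H=80,60
    u,v=(proj(n,[x,y,.045])[0]-[W/2,H/2]).astype(int); sc=5; print(n,u,v)
    K=np.clip(cv2.resize(I[v:v+H,u:u+W],(400,300),interpolation=cv2.INTER_CUBIC)*1.8,0,255).astype('uint8'); L=K.copy()
    for d,z in((-.0195,.052),(.0195,.052),(-.0465,.052),(.0465,.052)):
        q=((proj(n,box(x-d*np.sin(w),y+d*np.cos(w),w,.07,.008,.012,z))+.5-[u,v])*sc).round().astype(int); print(d,q[4:].tolist())
        for i in range(4): cv2.line(L,tuple(map(int,q[i+4])),tuple(map(int,q[(i+1)%4+4])),(0,0,255),1)
    for sy in(-.066,.066):
        q=((proj(n,box(x-sy*np.sin(w),y+sy*np.cos(w),w,.062,.025,.012,.108))+.5-[u,v])*sc).round().astype(int)
        for i in range(4):
          for a,b in((i+4,(i+1)%4+4),(i,i+4)): cv2.line(L,tuple(map(int,q[a])),tuple(map(int,q[b])),(255,255,0),1)
    out.append(np.hstack([K,L]))
cv2.imwrite('pics/f5.png',np.vstack(out))
E
```

```text
scene 432 237
-0.0195 [[219, 73], [101, 146], [117, 156], [235, 83]]
0.0195 [[300, 122], [182, 198], [199, 210], [317, 132]]
-0.0465 [[165, 40], [47, 111], [63, 121], [181, 50]]
0.0465 [[358, 157], [241, 236], [258, 248], [375, 168]]
top 149 278
-0.0195 [[228, 275], [295, 81], [273, 74], [206, 268]]
0.0195 [[123, 239], [190, 46], [169, 39], [102, 232]]
-0.0465 [[301, 301], [368, 105], [346, 98], [279, 293]]
0.0465 [[51, 215], [118, 22], [97, 15], [30, 207]]
```

View pics/f5.png

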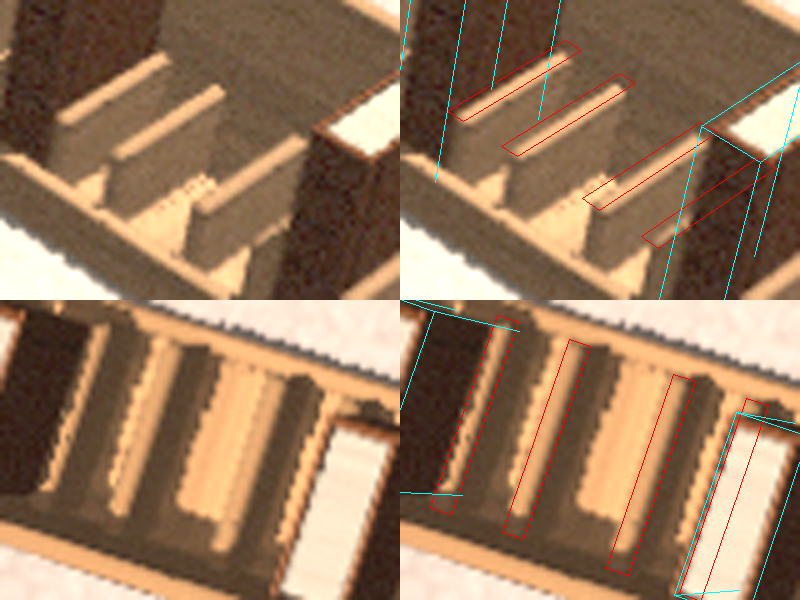

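```bash
python3 - <<'E'
from fit import *
O=dict(scene=np.array([432,237]),top=np.array([149,278]))
F=[('scene',-.0465,1,(62,119)),('scene',-.0465,-1,(167,58)),('scene',-.0195,1,(117,154)),('scene',-.0195,-1,(221,91)),('scene',.0195,1,(200,208)),('scene',.0195,-1,(303,141)),
('top',.0195,1,(171,42)),('top',.0195,-1,(119,215)),('top',-.0195,1,(273,78)),('top',-.0195,-1,(225,250)),('top',.0465,1,(103,27)),('top',.0465,-1,(47,190))]
L=[(n,d,s,O[n]+np.array(q)/5-.5) for n,d,s,q in F]
Bk=[('top',)+r for r in rt[:2]]+[('scene',)+r for r in rs[1:3]]
def res(v,mode,full=0):
    x,y,w,fh,fx=v[:5]; z=v[5] if mode in'z' else 0
    Rz=R.from_euler('z',w); out=[]
    for n,d,s,q in L: out.append(proj(n,Rz.apply([fx+s*fh,d,.052+z])+[x,y,0])[0]-q)
    if mode!='f':
      for n,(a,b),q in Bk: out.append(proj(n,Rz.apply([-.043,b*.1285,.112+z])+[x,y,0])[0]-q)
    if full: return np.array(out).round(1).tolist()
    o=np.array(out)[:, :].ravel()
    return np.r_[o,v[4]*500]  if mode!='f' else np.r_[o,v[4]*1e4]
for m in('a','z','f'):
    f=least_squares(lambda v:res(v,m),[.51,.236,-.34,.032,0,0],loss='soft_l1'); print(m,f.x.round(4),np.degrees(f.x[2]).round(2),res(f.x,m,1))
E
```

```text
a [ 0.5124  0.2369 -0.3293  0.0305  0.001   0.    ] -18.87 [[-0.2, -0.3], [-0.7, -0.7], [-0.1, -0.3], [-0.6, -0.7], [-0.2, -0.6], [-0.6, -0.9], [0.1, 0.7], [-0.8, -0.1], [0.7, 0.3], [-1.0, -0.2], [-0.6, -1.0], [-0.8, 0.1], [-1.8, -1.0], [-0.6, -0.4], [-1.5, -0.9], [0.6, -0.6]]
z [ 0.5118  0.2369 -0.3295  0.0304  0.001  -0.0021] -18.88 [[-0.1, 0.3], [-0.8, 0.0], [-0.1, 0.3], [-0.6, -0.0], [-0.2, 0.0], [-0.7, -0.2], [0.4, 1.2], [-0.5, 0.2], [0.9, 0.8], [-0.7, 0.1], [-0.3, -0.5], [-0.5, 0.4], [-1.3, -0.6], [-0.5, -0.0], [-1.5, -0.2], [0.4, 0.1]]
f [ 0.5137  0.2368 -0.3257  0.0305 -0.      0.    ] -18.66 [[-0.1, -0.1], [-0.8, -0.6], [-0.1, -0.2], [-0.6, -0.6], [-0.1, -0.5], [-0.5, -0.8], [-0.0, 0.5], [-0.9, -0.2], [0.5, 0.0], [-1.1, -0.3], [-0.8, -1.1], [-0.9, 0.1]]
```

```bash
sed -i 's/Rg=Rt(70.55)/Rg=Rt(71.2)/; s/\[\.5101,\.2357,\.20\],\[\.5101,\.2357,\.0685\]/[.5132,.2366,T0[2,3]],[.5132,.2366,.115],[.5132,.2366,.0685]/' p4.py; sed -i 's/-19.45/-18.8/; s/^x,y=.*/x,y=.5127,.2369/' ov.py; python3 p4.py
```

```text
20.2 [0.5126 0.2325 0.2015] [ 0.54  0.37 -1.23  1.67  0.36  1.35  0.48] 0.02518690071382631 [ 0.1 -0.8 -2.4]
[ 0.     -0.      0.0015] [ 0.0003  0.0025 -0.0139]
[ 0.0007  0.0041 -0.0015] [0. 0. 0.]
[0.     0.     0.0865] [0. 0. 0.]
[0.     0.     0.0465] [0. 0. 0.]
```

Emit:
{"method": "apply_moves", "body": {"dp": [[0.0007, 0.0041, 0], [0, 0, 0.01], [0, 0, 0.02], [0, 0, 0.02], [0, 0, 0.02], [0, 0, 0.01], [0, 0, 0.005], [0, 0, 0], [0, 0, 0], [0, 0, 0]], "twist": [[0.0003, 0.0025, -0.0139], [0, 0, 0], [0, 0, 0], [0, 0, 0], [0, 0, 0], [0, 0, 0], [0, 0, 0], [0, 0, 0], [0, 0, 0], [0, 0, 0]], "fingers": [0.85, 0.85, 0.85, 0.85, 0.85, 0.85, 0.85, 0.85, 0.85, 0.85]}}

```text
time: 21.2
position: [0.5136, 0.2381, 0.1174]
tool_rot: [0.51, 3.099, 0.002]
ft_force: [0.3, 0.3, -1.1]
grip_width: 0.291
grip_force: 25.0
```

```bash
python3 p4.py; python3 ov.py 6
```

```text
21.2 [0.5136 0.2381 0.1174] [ 0.46  0.46 -1.16  1.76  0.45  1.22  0.42] 0.025324987394785194 [ 0.3  0.3 -1.1]
[-0.0001  0.0001 -0.0826] [0.0015 0.001  0.0017]
[-0.0001 -0.0015  0.0826] [0. 0. 0.]
[0.     0.     0.0024] [0. 0. 0.]
[0.     0.     0.0465] [0. 0. 0.]
[ 0.46  0.46 -1.16  1.76  0.45  1.22  0.42] [0.51260551 0.23838822] -18.703539982858615
scene 419 186
top 116 256
```

View pics/ov6.png

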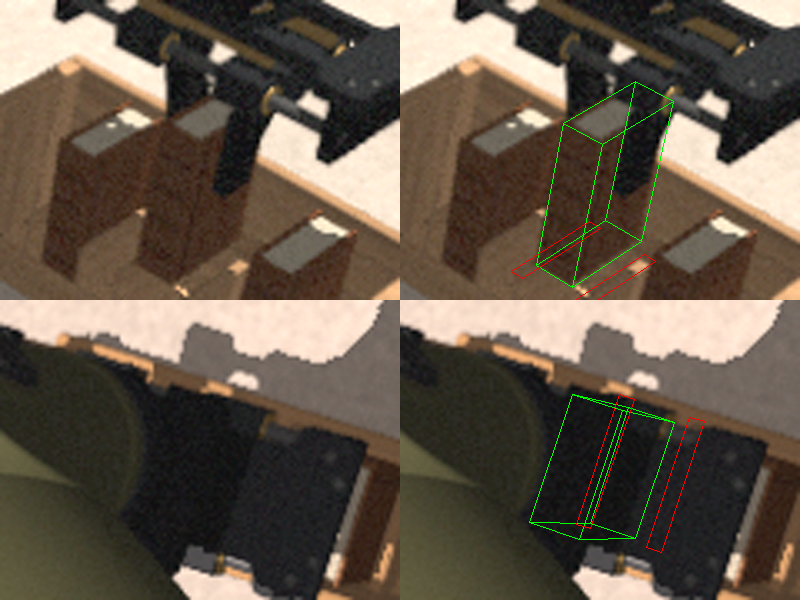

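Emit:
{"method": "apply_moves", "body": {"dp": [[0, -0.0015, 0.002], [0, 0, 0], [0, 0, 0]], "twist": [[0.0015, 0.001, 0.0017], [0, 0, 0], [0, 0, 0]], "fingers": [0.85, 0.85, 0.85]}}

```text
time: 21.6
position: [0.5125, 0.2361, 0.1145]
tool_rot: [-0.513, -3.098, 0.001]
ft_force: [0.1, 0.0, -1.2]
grip_width: 0.284
grip_force: 25.0
```

```bash
python3 p4.py
```

```text
21.6 [0.5125 0.2361 0.1145] [ 0.46  0.46 -1.16  1.77  0.45  1.21  0.42] 0.02469772462662577 [ 0.1  0.  -1.2]
[ 0.0001 -0.0001 -0.0855] [-0.0011 -0.0012 -0.0002]
[-0.0005  0.0006  0.0855] [0. 0. 0.]
[ 0.      0.     -0.0005] [0. 0. 0.]
[0.     0.     0.0465] [0. 0. 0.]
```

Now lower into the slot, watching the force.

Emit:
{"method": "apply_moves", "body": {"dp": [[0, 0.0005, 0.004], [0, 0, 0.005], [0, 0, 0.005], [0, 0, 0.004], [0, 0, 0]], "twist": [[0, 0, 0], [0, 0, 0], [0, 0, 0], [0, 0, 0], [0, 0, 0]], "fingers": [0.85, 0.85, 0.85, 0.85, 0.85]}}

```text
time: 22.1
position: [0.5121, 0.2365, 0.0956]
tool_rot: [-0.512, -3.097, 0.002]
ft_force: [0.1, 0.3, -1.4]
grip_width: 0.285
grip_force: 25.0
```

Emit:
{"method": "apply_moves", "body": {"dp": [[0, 0, 0.005], [0, 0, 0.005], [0, 0, 0.005], [0, 0, 0.004], [0, 0, 0], [0, 0, 0]], "twist": [[0, 0, 0], [0, 0, 0], [0, 0, 0], [0, 0, 0], [0, 0, 0], [0, 0, 0]], "fingers": [0.85, 0.85, 0.85, 0.85, 0.85, 0.85]}}

```text
time: 22.7
position: [0.5126, 0.2368, 0.0775]
tool_rot: [-0.513, -3.098, 0.001]
ft_force: [0.7, -0.6, -1.8]
grip_width: 0.287
grip_force: 25.0
```

```bash
python3 p4.py
```

```text
22.7 [0.5126 0.2368 0.0775] [ 0.43  0.51 -1.12  1.8   0.5   1.15  0.39] 0.024947721455133378 [ 0.7 -0.6 -1.8]
[ 2.000e-04 -1.000e-04 -1.225e-01] [-0.001  -0.0014  0.0001]
[-0.0006  0.      0.1225] [0. 0. 0.]
[ 0.      0.     -0.0375] [0. 0. 0.]
[0.     0.     0.0465] [0. 0. 0.]
```

Clean so far, with no side force. About 10 mm remains.

Emit:
{"method": "apply_moves", "body": {"dp": [[0, 0, 0.003], [0, 0, 0.003], [0, 0, 0.002], [0, 0, 0], [0, 0, 0]], "twist": [[0, 0, 0], [0, 0, 0], [0, 0, 0], [0, 0, 0], [0, 0, 0]], "fingers": [0.85, 0.85, 0.85, 0.85, 0.85]}}

```text
time: 23.2
position: [0.5126, 0.2368, 0.0695]
tool_rot: [-0.513, -3.098, 0.001]
ft_force: [-0.8, -0.2, -0.9]
grip_width: 0.287
grip_force: 25.0
```

Emit:
{"method": "apply_moves", "body": {"dp": [[0, 0, 0.001], [0, 0, 0], [0, 0, 0]], "twist": [[0, 0, 0], [0, 0, 0], [0, 0, 0]], "fingers": [0.85, 0.85, 0.85]}}

```text
time: 23.5
position: [0.5127, 0.2367, 0.0686]
tool_rot: [-0.513, -3.098, 0.001]
ft_force: [-0.3, -0.4, -1.7]
grip_width: 0.291
grip_force: 25.0
```

Emit:
{"method": "apply_moves", "body": {"dp": [[0, 0, 0.001], [0, 0, 0], [0, 0, 0]], "twist": [[0, 0, 0], [0, 0, 0], [0, 0, 0]], "fingers": [0.85, 0.85, 0.85]}}

```text
time: 23.8
position: [0.5127, 0.2367, 0.0675]
tool_rot: [-0.513, -3.098, 0.001]
ft_force: [1.2, 0.8, -0.9]
grip_width: 0.285
grip_force: 25.0
```

Emit:
{"method": "apply_moves", "body": {"dp": [[0, 0, 0.001], [0, 0, 0], [0, 0, 0]], "twist": [[0, 0, 0], [0, 0, 0], [0, 0, 0]], "fingers": [0.85, 0.85, 0.85]}}

```text
time: 24.1
position: [0.5126, 0.2369, 0.0675]
tool_rot: [-0.513, -3.098, 0.002]
ft_force: [-2.4, -0.9, 5.6]
grip_width: 0.284
grip_force: 25.0
```

Floor contact at the expected height. Releasing gently.

Emit:
{"method": "apply_moves", "body": {"dp": [[0, 0, 0], [0, 0, 0], [0, 0, 0], [0, 0, 0], [0, 0, 0], [0, 0, 0], [0, 0, 0], [0, 0, 0]], "twist": [[0, 0, 0], [0, 0, 0], [0, 0, 0], [0, 0, 0], [0, 0, 0], [0, 0, 0], [0, 0, 0], [0, 0, 0]], "fingers": [0.75, 0.72, 0.7, 0.68, 0.65, 0.6, 0.55, 0.55], "newtons": 5}}

```text
time: 24.9
position: [0.5126, 0.2368, 0.0665]
tool_rot: [-0.513, -3.098, 0.001]
ft_force: [-1.2, -0.0, -0.3]
grip_width: 0.436
grip_force: 0.0
```

Emit:
{"method": "apply_moves", "body": {"dp": [[0, 0, 0], [0, 0, -0.005], [0, 0, -0.01], [0, 0, -0.02], [0, 0, -0.03], [0, 0, -0.04], [0, 0, -0.04], [0, 0, -0.02], [0, 0, 0], [0, 0, 0]], "twist": [[0, 0, 0], [0, 0, 0], [0, 0, 0], [0, 0, 0], [0, 0, 0], [0, 0, 0], [0, 0, 0], [0, 0, 0], [0, 0, 0], [0, 0, 0]], "fingers": [0.55, 0.55, 0.55, 0.55, 0.55, 0.55, 0.55, 0.55, 0.55, 0.55]}}

```text
time: 25.9
position: [0.5129, 0.2368, 0.2319]
tool_rot: [-0.513, -3.099, 0.001]
ft_force: [-0.9, 1.2, -0.5]
grip_width: 0.45
grip_force: 0.0
```

Emit:
{"method": "apply_moves", "body": {"dp": [[0, -0.04, 0], [0, -0.04, 0], [0, -0.04, 0], [0, -0.04, 0], [0, -0.04, 0], [0, -0.04, 0], [0, -0.02, 0], [0, 0, 0]], "twist": [[0, 0, 0], [0, 0, 0], [0, 0, 0], [0, 0, 0], [0, 0, 0], [0, 0, 0], [0, 0, 0], [0, 0, 0]], "fingers": [0.55, 0.55, 0.55, 0.55, 0.55, 0.55, 0.55, 0.55]}}

```text
time: 26.7
position: [0.4274, -0.012, 0.2306]
tool_rot: [-0.523, -3.094, 0.003]
ft_force: [0.4, 0.9, -0.1]
grip_width: 0.453
grip_force: 0.0
```

```bash
python3 - <<'E'
from h import *
from bench import get_image
T0,s=now(); print(s['time'],T0[:3,3]); x,y,w=.5127,.2369,np.radians(-18.8); out=[]
for n in('scene','top'):
    I=get_image(n)[:,:,::-1]; W,H=120,90; u,v=(proj(n,[x,y,.06])[0]-[W/2,H/2]).astype(int); sc=400/W
    K=np.clip(cv2.resize(I[v:v+H,u:u+W],(400,300),interpolation=cv2.INTER_CUBIC)*1.6,0,255).astype('uint8'); L=K.copy()
    q=((proj(n,box(x,y,w,.062,.025,.012,.108))+.5-[u,v])*sc).round().astype(int)
    for i in range(4):
        for a,b in((i+4,(i+1)%4+4),(i,i+4)): cv2.line(L,tuple(map(int,q[a])),tuple(map(int,q[b])),(0,255,0),1)
    out.append(np.hstack([K,L]))
cv2.imwrite('pics/fin.png',np.vstack(out))
E
```

```text
26.7 [ 0.42740525 -0.01204333  0.23059812]
```

View pics/fin.png

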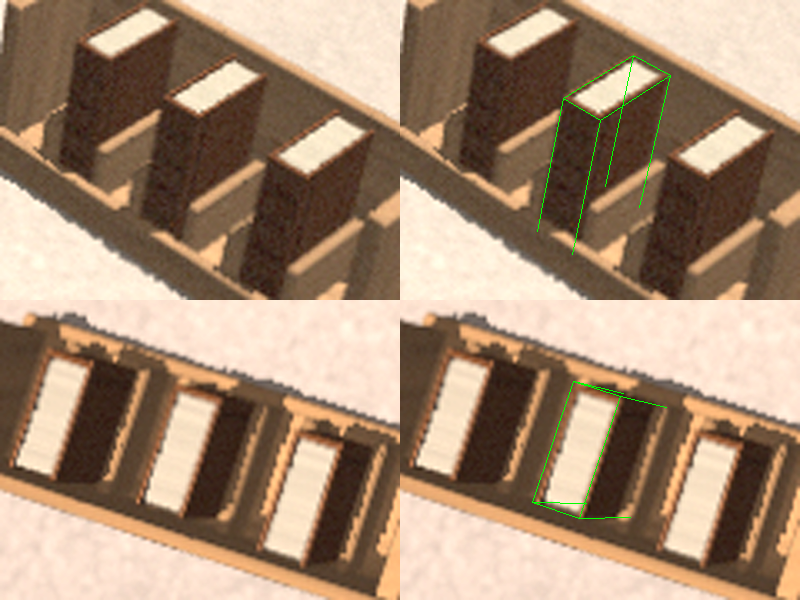

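The book stands fully down and upright in the middle slot, spine to the front, in line with its neighbours. The arm is clear.

```bash
python3 -c "
from bench import ctrl
print(ctrl.close_job())"
```

```text
the job is handed in; nothing more can be done
None
```

The book is standing upright in the free middle slot, all the way down with its spine to the open front. I handed the job in at about 27 s; the hand-in gave no verdict, so this rests on the final camera check.

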